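Water on: swing the grinder's spout over the disc and press the water key

ROBOT

A 6-joint arm with a two-finger parallel gripper is mounted at the origin on the work surface. World frame = base frame: x ahead of the robot, y to its left, z up, the work surface at z = 0. Lengths are in mm, angles in rad, forces in N, time in s.
With the tool pointing down it reaches from about 375 to 925 mm from the base axis. Payload 5.7 kg.
Tool frame: the origin (TCP) lies on the centre line of the jaws, within the pads' length; the fingertips stand 8 mm ahead of it and the grasp point (between the pads) lies 11 mm behind it; z points along the fingers, y is the line along which they close (so a half turn about z gives the same grasp; the last joint's range is limited). The gripper opens to 88 mm and grips with 3 to 60 N. Pads are 20 mm wide; open, the fingers measure 115 mm over their backs; the gripper's body (75 mm by 178 mm) begins 61 mm behind the grasp point.
Start: joints at [-1.269, 0.359, 1.51, -0, 1.272, -0.115], TCP at [242.883, -548.606, 209.223] pointing down, gripper open.
Joint ranges: [-2.97, 2.97], [-1.01, 2.36], [0.21, 2.38], [-0.96, 4.11], [0.2, 2.71], [-2.98, 2.98]. Speed limits (rad/s): [2.39, 2.39, 3.14, 3.14, 3.14, 3.14].

INTERFACE

Orientations are given as a 3x3 rotation matrix whose columns are the frame's x, y, z axes.
In Python, from rig import robot gives the robot as it stands.
- The arm moves only by the tool apply_moves, never from a script. Its arguments are lists of equal length, an entry for each row: "slide": the shift along the tool's x, y, z as a fraction of full scale, a list of three; "yaw": the turn about the tool's z as a fraction of full scale; "claw": the opening, from 0 (shut) to 1 (fully open). A call has 1 to 12 rows; each row is the pose to reach, as a shift and turn from the pose commanded when the call began, along the tool's axes at that moment, turning the shorter way round; what a row does not reach only later rows make up. Full scale, the value 1, is 30 cm for a shift and 180 degrees for a turn. A row lasts 1/8 s, in which the tool goes at most 62.5 mm and 10.7 degrees, less where a joint would pass 70% of its speed; a pose out of reach is approached as far as the arm can. A call with a number of a shift or a turn outside -1 to 1 is refused whole. A call with a gripper value outside its range is refused whole. The fingers move at their own pace and stop on an object; "squeeze" is the grip in N (left out, the last holds). Time passes only in rows, so rows that repeat a pose let the fingers close. It gives the time, the measured TCP pose, the force, the opening and the grip force at its end, in the units of the state.
- robot.get_state(): the state, without advancing time (a new reading comes with each control period).
- robot.read_camera(name): name is "scene" or "side" or "wrist"; returns a dict with "img" (400x640x3 uint8, red, green, blue), "fovy" (degrees; the focal length in pixels is half the picture's height over the tangent of half this angle, whatever the lens; pixels are square), "cx", "cy" (the principal point, pixels), "rvec" (rotation vector, rad) and "tvec" (3), from world to camera coordinates, as OpenCV has them; the wrist camera has in their place "mount" (4x4, takes a point from camera to tool coordinates, whose origin is the TCP and whose axes are the flange's). Camera axes: x right, y down, z forward; pixel columns grow to the right and rows downward; lengths in mm; the calibration is good to about 2 mm. The wrist camera is an equidistant fisheye: a pixel r from the principal point sees the ray r / f radians off the axis. A picture is of the moment at which its call begins: read the wrist's pose just before it. There is no depth.
- robot.close_job(): hands the job in; it is judged then, once.
The state is a dict: "time": time; "joints": joint angles; "qd": joint speeds; "effort": joint torques, N m; "tool_pos": TCP position; "orientation": TCP orientation; "ft_force": force on the tool from outside, world axes, zero at the start; "wrist_torque": the same for the moment, N m; "finger_gap": finger opening in mm; "finger_force": force on a finger pad.
Only numpy, scipy, OpenCV 4.12 (cv2) and the standard library are available. Lean on these libraries where they do the work, as an engineer would, in place of code of your own. Each camera call takes 0.05 s, during which the arm holds its last target. There are 200 camera calls.

TASK

Turn the water on for wet grinding: with the fingertips, push the grinder's water spout round until its nozzle hangs over the centre of the disc, then lightly press the wide rectangular water key on the sloping front panel until it is well down, let it come back up and take the hand away. Push and press gently and do not press the water key before the spout is in place. Keep off the two round keys, the speed knob and the mushroom-shaped emergency stop, and leave the sample mounts and everything on the bench where they are: nothing is to be picked up.

Things in the scene. Friction and masses are not known exactly. Their poses are not given: they have to be found in the camera images.
- grinder: White bench grinder with a blue base, fixed; 460 mm deep (x), 400 wide (y). Origin: centre of its underside; x points from its front to its back, y to its left, z up; its front faces the robot. Flat deck 170 mm above the bench, behind x = -120 mm; a bowl rim 252 mm across stands 22 mm above it. In front, the panel slopes down at 15 degrees towards the robot, to 140 mm at the front edge.
- disc_centre (a point): Centre of the upper face of the round grinding disc (200 mm across), 185 mm above the bench; on the bowl's axis.
- spout (a joint): Angle of the steel water spout about its upright post (rad), counter-clockwise from above positive. 0: the arm points straight to the front of the grinder (its -x); pi/2: it points to the grinder's right (-y) and the nozzle hangs over the disc's centre. Range -0.6 to 2.3; there is no stop at pi/2. It starts between -0.3 and 0.5 and stays where it is left; about 1.5 N at the nozzle swings it.
- spout_pivot (a point): Point on the axis of the spout's post, at the height of the level tube (263 mm above the bench). The post stands on the deck left of the bowl.
- spout_nozzle (a point): Lower end of the spout's nozzle, 212 mm above the bench. The spout is a 12 mm round steel tube: up the post, level at 263 mm (top 269 mm), then straight down at 165 mm from the post's axis to the nozzle (17 mm across over the lowest 12 mm). The downward part, between 212 and 250 mm above the bench, is the place to push.
- water_key: The wide rectangular key with its thin black frame (34 x 54 mm): a light grey cap 24.5 mm (up the slope) by 44.5 mm (across). Origin: on the panel's face under the middle of the cap, 155 mm above the bench; axes parallel to the grinder's. The three keys stand in a row across the panel, 60 mm from centre to centre; which key has which place varies.
- water_key_cap (a joint): How far the water key's cap is pressed in (m), square to the sloping panel: 0 up, 0.007 fully down. Spring: 2 N to start, 5.5 N at the bottom; it springs back up when let go.
- water_key_top (a point): Middle of the water key cap's top face, 12 mm above the panel's face when up; it is tilted 15 degrees towards the front of the grinder, as is the panel.
- start_key: Round key, cap 23 mm across and about level with its black ring (32 mm across, 5 mm high). Not to be touched. Origin: on the panel's face at its middle.
- stop_key: Round key, cap 23 mm across, standing 13 mm above the panel in the same black ring. Not to be touched. Origin: on the panel's face at its middle.
- estop: Emergency stop: mushroom head 39 mm across, standing 31 mm above the panel, at the panel's right end. Not to be touched. Origin: on the panel's face under it.
- speed_knob: Round black speed knob, 30 mm across and 21 mm high, at the panel's left end, below the parked spout. Not to be touched. Origin: on the panel's face under it.
- mount_1: Sample mount: black resin puck 30 mm across, 20 mm high, loose on the deck at its front left corner (below the spout's path; its top is 190 mm above the bench). Origin: centre of its underside.
- mount_2: Sample mount like mount_1, on the deck's front right corner.
- mount_3: Sample mount like mount_1, on the deck right of the bowl.
- jar: White plastic jar, 64 mm across, 95 mm high, loose on the bench right of the grinder. Origin: centre of its underside.
- lube_bottle: White bottle, 60 mm across, 170 mm high, loose on the bench left of the grinder. Origin: centre of its underside.
- sample_holder: Round aluminium sample holder, 124 mm across, 12 mm thick, with a short hub (32 mm high in all), loose on the bench left of the grinder. Origin: centre of its underside.
- brush: Small hand brush, 170 mm long, lying loose on the bench right of the grinder. Origin: its middle, underneath.

How it is judged (in metres and radians):
On the way, in this order (a step that is already met when the one before it is completed fails the run):
1. the spout's nozzle hangs over the centre of the disc (horizontal distance between spout_nozzle and disc_centre below 0.035 m), for 0.2 s.
2. the water key is pressed well down by the fingers (horizontal distance between spout_nozzle and disc_centre below 0.035 m and value of joint water_key_cap above 0.0035 m and contact force between the fingers and water_key above 0.5 N), for 0.1 s.
At the end, for the whole second after the job is handed in: The nozzle hangs within 35 mm (horizontally) of the disc's centre and is still, the water key has been pressed at least 3.5 mm (half its travel) and is up again, the loose things are within 12 mm of where they were, and the robot touches nothing (horizontal distance between spout_nozzle and disc_centre below 0.035 m and value of joint water_key_cap below 0.001 m and velocity of joint spout between -0.05 and 0.05 rad/s and distance of each of mount_1, mount_2, mount_3, jar, lube_bottle, sample_holder, brush from where it was at the start of the episode below 0.012 m).
It fails at once if the water key goes down while the nozzle is not over the middle of the disc (within 40 mm) (value of joint water_key_cap above 0.002 m and horizontal distance between spout_nozzle and disc_centre above 0.04 m).
It fails at once if a round key, the speed knob or the emergency stop is touched (over 0.5 N) (contact force between anything else and start_key above 0.5 N or contact force between anything else and stop_key above 0.5 N or contact force between anything else and estop above 0.5 N or contact force between anything else and speed_knob above 0.5 N).
It fails at once if the water key is pressed harder than 25 N (contact force between anything else and water_key above 25 N).
It fails at once if the robot bears on the spout or the grinder harder than 25 N (contact force between any of the fingers, the arm and grinder above 25 N).
It fails at once if a sample mount or a thing on the bench is knocked or carried more than 12 mm (distance of any of mount_1, mount_2, mount_3, jar, lube_bottle, sample_holder, brush from where it was at the start of the episode above 0.012 m).
It also fails if it takes over 56 s, if anything falls off the work surface, if the arm or the gripper's body presses on something with over 40 N, if the wrist force passes 120 N, or if a joint passes its speed limit or range.

## Working session

There is one attempt and no reset: what is moved stays moved. The work goes in short steps, Python scripts to look and compute and a tool call to move; the robot and the scene stay as the last step left them, time stands still between calls to the robot, and variables do not carry over. Pictures are saved under pics/ and viewed, at most 10 in all, crops included, and the job is handed in when it is done.

Besides the shell and the picture viewer there is one more tool, called after "Emit:" as a command line: name --pt "numbers of a row" for each row, then --argument value for the rest. apply_moves: Moves the arm, as the interface text tells. Shift numbers are shares of 30 cm and turn numbers shares of 180 degrees, none past 1 either way. Its arguments: {"type":"object","properties":{"slide":{"type":"array"},"yaw":{"type":"array"},"claw":{"type":"array"},"squeeze":{"type":"number"}},"required":["slide","yaw","claw"]}

```bash
mkdir -p pics
cat > h.py <<'E'
import numpy as np, cv2, pickle
from rig import robot
def snap(n,name):
    c=robot.read_camera(n); cv2.imwrite(f'pics/{name}.png',c['img'][:,:,::-1]); 
    pickle.dump(c,open(f'pics/{name}.pkl','wb')); return c
def load(name): return pickle.load(open(f'pics/{name}.pkl','rb'))
def K(c):
    f=200/np.tan(np.radians(c['fovy'])/2); return f
def ray(c,u,v):
    f=K(c); R=cv2.Rodrigues(np.array(c['rvec'],float))[0]; t=np.array(c['tvec'],float).ravel()
    d=R.T@np.array([(u-c['cx'])/f,(v-c['cy'])/f,1]); return -R.T@t,d
def onz(c,u,v,z):
    o,d=ray(c,u,v); return o+d*(z-o[2])/d[2]
def proj(c,p):
    f=K(c); R=cv2.Rodrigues(np.array(c['rvec'],float))[0]; q=R@np.array(p,float)+np.array(c['tvec'],float).ravel()
    return f*q[0]/q[2]+c['cx'],f*q[1]/q[2]+c['cy']
E
python3 - <<'E'
from h import *
for n in('scene','side'):
    c=snap(n,n+'0'); print(n,c['fovy'],c['cx'],c['cy'],ray(c,320,200))
print(robot.get_state())
E
```

```text
scene 48.62927412090653 324.67770839176876 205.631459055187 (array([1260.42112923, -977.13117729,  955.87442081]), array([-0.48874735,  0.69780339, -0.52389882]))
side 44.59247171887441 311.4155188414502 203.25689094371498 (array([-242.82983942,  927.7741858 , 1137.97490198]), array([ 0.51832088, -0.59114196, -0.6182629 ]))
{'time': 0.1, 'joints': array([-1.26909370e+00,  3.59411512e-01,  1.51131377e+00, -1.66606997e-05,
        1.27247835e+00, -1.15085580e-01]), 'qd': array([ 0.00203003, -0.00184684, -0.00418843,  0.0004777 , -0.0014764 ,
        0.00017987]), 'effort': array([ 3.33585613e-04, -5.16358459e+01, -2.71407938e+01,  6.76043518e-02,
        2.76679918e-02, -2.20389859e-05]), 'tool_pos': array([ 242.701523  , -548.03113285,  208.51040875]), 'orientation': array([[ 9.14391927e-01,  4.04829792e-01, -4.93900913e-04],
       [ 4.04830058e-01, -9.14390657e-01,  1.53347847e-03],
       [ 1.69179388e-04, -1.60214626e-03, -9.99998702e-01]]), 'ft_force': array([-0.90229166, -0.15960349,  0.06251516]), 'wrist_torque': array([-0.01152706,  0.00294979,  0.0172265 ]), 'finger_force': 0.0, 'finger_gap': 87.78601640777181}
```

View pics/scene0.png

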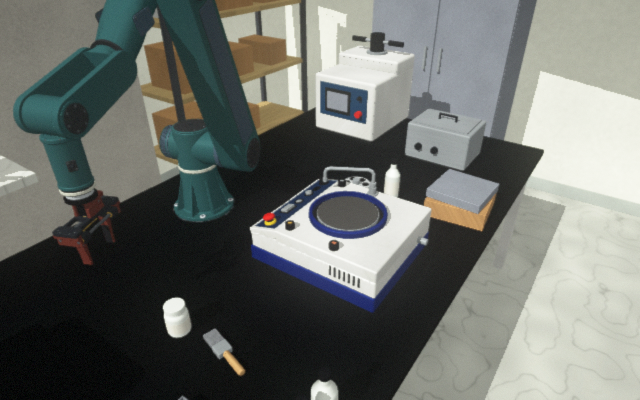

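View pics/side0.png

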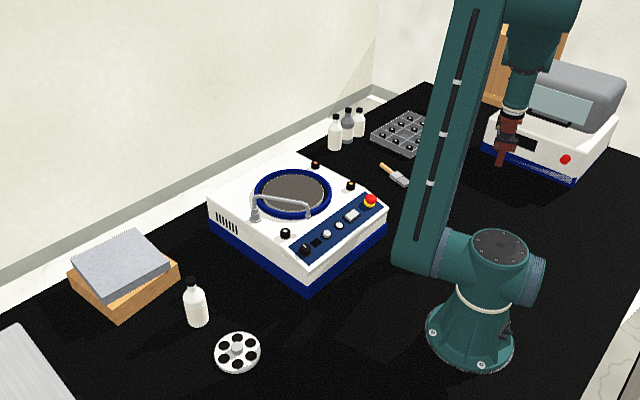

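The scene view shows the grinder at about (340,240), with the spout at (350,172). In the side view the grinder is at about (295,225), the spout post at (255,215), the nozzle at (307,215) and the panel running from (305,248) to (372,200). I'll enlarge both.

Run:
```python
import cv2
a=cv2.imread('pics/side0.png')[150:300,200:400]; cv2.imwrite('pics/s1.png',cv2.resize(a,None,fx=4,fy=4,interpolation=cv2.INTER_CUBIC))
a=cv2.imread('pics/scene0.png')[155:305,245:445]; cv2.imwrite('pics/c1.png',cv2.resize(a,None,fx=4,fy=4,interpolation=cv2.INTER_CUBIC))
```

```text
(no output)
```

View pics/s1.png

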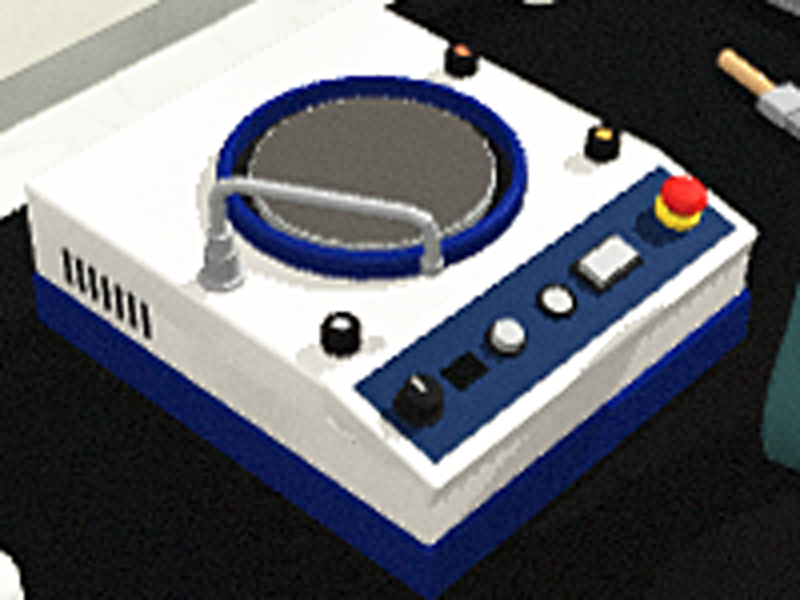

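View pics/c1.png

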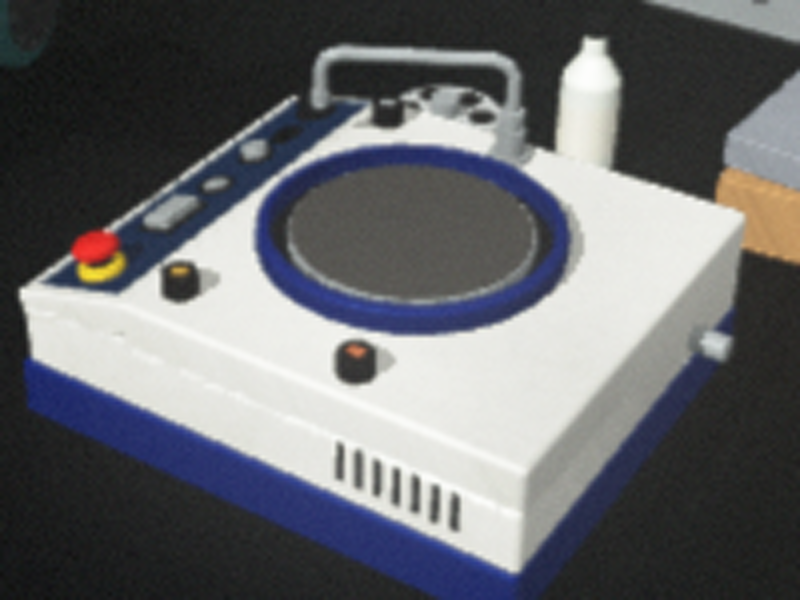

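Run:
```python
from h import *
from scipy.optimize import least_squares
s,c=load('side0'),load('scene0')
S=lambda u,v:((u+.5)/4-.5+200,(v+.5)/4-.5+150)
C=lambda u,v:((u+.5)/4-.5+245,(v+.5)/4-.5+155)
P={'disc':((372,171),(413,232),185),'key':((609,259),(171,210),166.6),'nozzle':((432,270),(320,108),212),'pivot':((216,186),(515,62),263),'stopk':((507,333),(254,148),167.),'startk':((557,299),(215,184),160),
'm1':((341,318),(389,98),190),'m2':((602,130),(180,268),190),'m3':((461,50),(356,347),190),'estop':((684,190),(96,240),186),'knob':((419,383),None,176),
'FL':((433,487),None,140),'FR':((755,233),(22,291),140),'BL':((28,188),(742,212),170),'BR':(None,(523,470),170)}
for n,(a,b,z) in P.items():
    o=[]
    if a:o.append(onz(s,*S(*a),z)[:2].round(1))
    if b:o.append(onz(c,*C(*b),z)[:2].round(1))
    if a and b:
        A=[];r=[]
        for p0,d in(ray(s,*S(*a)),ray(c,*C(*b))):
            d=d/np.linalg.norm(d);M=np.eye(3)-np.outer(d,d);A.append(M);r.append(M@p0)
        o.append(np.linalg.lstsq(np.vstack(A),np.hstack(r),rcond=None)[0].round(1))
    print(n,*o)
```

```text
disc [646.   48.9] [658.   37.1] [652.6  43.9 179.1]
key [451.7 -16.9] [460.9 -24.3] [455.7 -20.1 162.5]
nozzle [504.6 127.9] [510.6 121.6] [507.3 125.6 209.1]
pivot [641.9 213.2] [651.9 204.4] [647.6 210.2 258.8]
stopk [451.2 102.7] [458.1  95.9] [454.2 100.1 163.6]
startk [454.6  41.3] [459.4  37.5] [456.7  39.8 157.9]
m1 [532.6 194.5] [528.8 204.3] [531.1 197.8 193.4]
m2 [ 545.  -118.6] [ 541.7 -113.5] [ 543.5 -116.   192.1]
m3 [ 708.7 -123.7] [ 707.8 -120.7] [ 708.1 -122.3  191. ]
estop [ 449.6 -106.2] [ 459.3 -115.8] [ 453.7 -110.8  181.2]
knob [454.4 193.7]
FL [400.7 235.1]
FR [ 406.5 -151.3] [ 411.  -154.4] [ 408.3 -152.8  138.1]
BL [842.  244.4] [853.9 236.7] [850.2 241.5 165.1]
BR [ 861.1 -149.1]
```

```bash
cat >> h.py <<'E'
def rows(targets,cmd=None):
    """targets: (x,y,z,ang deg of tool x); prints slide and yaw fractions from present pose"""
    s=robot.get_state(); p=s['tool_pos'] if cmd is None else np.array(cmd[:3]); a0=np.degrees(np.arctan2(s['orientation'][1,0],s['orientation'][0,0])) if cmd is None else cmd[3]
    a=np.radians(a0); R=np.array([[np.cos(a),np.sin(a),0],[np.sin(a),-np.cos(a),0],[0,0,-1]])
    for t in targets:
        d=R.T@(np.array(t[:3])-p)/300; y=-((t[3]-a0+180)%360-180)/180
        print(d.round(4).tolist(),round(y,4))
E
python3 - <<'E'
from h import *
rows([(243,-549,340,23.9),(430,-250,340,70),(487,159,340,121)],(242.9,-548.6,209.2,23.88))
E
```

```text
[-0.0002, 0.0014, -0.436] -0.0001
[0.9732, -0.6577, -0.436] -0.2562
[1.6989, -1.8274, -0.436] -0.5396
```

Emit:
apply_moves --pt "0 0 -0.2" --pt "0 0 -0.436" --pt "0.3 -0.2 -0.436" --pt "0.5 -0.33 -0.436" --pt "0.7 -0.45 -0.436" --pt "0.85 -0.56 -0.436" --pt "0.97 -0.66 -0.436" --pt "0.97 -0.66 -0.436" --yaw '[0,0,-0.05,-0.1,-0.15,-0.2,-0.256,-0.256]' --claw '[0,0,0,0,0,0,0,0]' --squeeze 10

```text
time: 1.1
tool_pos: [429.4, -247.0, 339.8]
orientation: [[0.339, 0.941, -0.0], [0.941, -0.339, 0.001], [0.001, -0.001, -1.0]]
ft_force: [-0.5, -0.5, 0.5]
finger_gap: 11.4
finger_force: 0.0
```

Run:
```python
from h import *
s=robot.get_state();print(s['time'],s['tool_pos'],s['joints'],s['ft_force'])
rows([(425,-50,340,100),(487,159,340,121)])
```

```text
1.1 [ 429.44941048 -247.03978122  339.82277119] [-6.61985940e-01  1.07050093e-01  1.52735492e+00  5.52283574e-04
  1.50793449e+00 -3.15843605e-01] [-0.51353373 -0.47632036  0.52853282]
[0.6128, -0.2368, -0.0006] -0.1657
[1.3383, -0.2788, -0.0006] -0.2824
```

Emit:
apply_moves --pt "0.2 -0.08 0" --pt "0.4 -0.16 0" --pt "0.61 -0.237 0" --pt "0.8 -0.25 0" --pt "1 -0.26 0" --pt "1 -0.26 0" --yaw '[-0.05,-0.1,-0.16,-0.21,-0.26,-0.28]' --claw '[0,0,0,0,0,0]'

```text
time: 1.85
tool_pos: [458.5, 63.1, 339.7]
orientation: [[-0.514, 0.858, -0.0], [0.858, 0.514, 0.002], [0.001, 0.0, -1.0]]
ft_force: [0.4, -0.5, -1.0]
finger_gap: 0.2
finger_force: 0.0
```

Run:
```python
from h import *
s=robot.get_state();print(s['time'],s['tool_pos'],s['joints'],s['finger_gap'])
rows([(480,170,340,121),(480,170,230,121)])
```

```text
1.85 [458.49897001  63.08201231 339.71954034] [-1.39922272e-02  5.40990827e-02  1.58667478e+00  1.50092862e-03
  1.50123963e+00 -5.53627419e-01] 0.24511710790423827
[0.2689, 0.2446, -0.0009] -0.0005
[0.2689, 0.2446, 0.3657] -0.0005
```

Emit:
apply_moves --pt "0.15 0.13 0" --pt "0.27 0.245 0" --pt "0.27 0.245 0" --pt "0.27 0.245 0.15" --pt "0.27 0.245 0.28" --pt "0.27 0.245 0.365" --pt "0.27 0.245 0.365" --pt "0.27 0.245 0.365" --yaw '[0,0,0,0,0,0,0,0]' --claw '[0,0,0,0,0,0,0,0]'

```text
time: 2.85
tool_pos: [481.4, 165.4, 231.6]
orientation: [[-0.505, 0.863, 0.001], [0.863, 0.505, 0.0], [-0.0, 0.001, -1.0]]
ft_force: [0.2, -0.7, 0.7]
finger_gap: 0.2
finger_force: 0.0
```

Run:
```python
from h import *
s=robot.get_state();print(s['time'],s['tool_pos'],s['joints'],s['ft_force'])
c=snap('side','side1');w=snap('wrist','w1')
a=cv2.imread('pics/side1.png')[120:270,200:400]; A=cv2.resize(a,(533,400),interpolation=2)
b=cv2.imread('pics/w1.png')[100:300,250:383]
cv2.imwrite('pics/v1.png',np.hstack([A,cv2.resize(b,(266,400))]))
```

```text
2.85 [481.36962953 165.39064404 231.56661489] [ 1.95241201e-01  2.05574914e-01  1.67336593e+00 -1.03338167e-04
  1.26158984e+00 -3.34065684e-01] [ 0.19442234 -0.73308063  0.71238102]
```

View pics/v1.png

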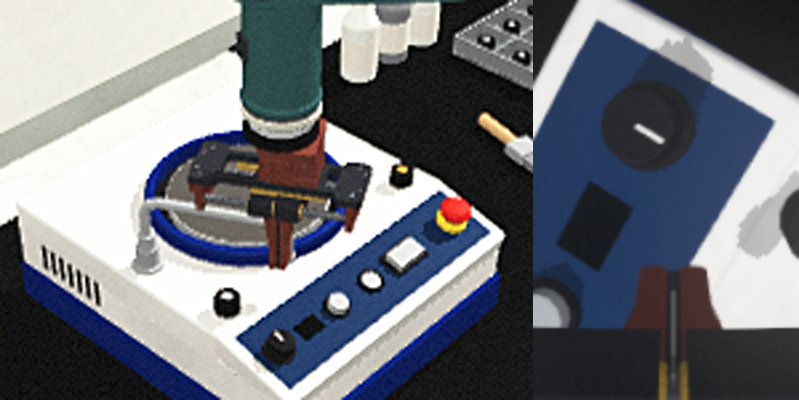

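Run:
```python
from h import *
c=load('side1')
f=lambda u,v:np.round(((u-200)*2.665,(v-120)*2.667))
p=np.array([481.4,165.4,0]);y=np.array([.863,.505,0])
for o in(-82,-45,0,45,82):
  print(o,[f(*proj(c,p+o*y+[0,0,z])) for z in(223.6,250,270,303,340)])
print(f(*proj(c,(507.5,125,212))),f(*proj(c,(507.5,125,263))))
w=load('w1');print(w['mount'],w['fovy'],w['cx'],w['cy'])
```

```text
-82 [array([354., 289.]), array([355., 270.]), array([356., 255.]), array([357., 231.]), array([359., 202.])]
-45 [array([320., 283.]), array([320., 265.]), array([321., 250.]), array([322., 225.]), array([323., 197.])]
0 [array([279., 277.]), array([279., 258.]), array([279., 243.]), array([279., 219.]), array([279., 190.])]
45 [array([238., 270.]), array([238., 251.]), array([237., 237.]), array([237., 212.]), array([236., 184.])]
82 [array([205., 265.]), array([204., 246.]), array([204., 231.]), array([203., 207.]), array([201., 178.])]
[287. 257.] [287. 221.]
[[ 8.09707872e-04 -9.66066329e-01 -2.58292843e-01  7.09086086e+01]
 [ 9.99998756e-01  1.13183498e-03 -1.09844623e-03 -3.29013073e-02]
 [ 1.35351679e-03 -2.58291632e-01  9.66066044e-01 -1.74835059e+02]
 [ 0.00000000e+00  0.00000000e+00  0.00000000e+00  1.00000000e+00]] 65.70646984690485 319.69267663106626 205.05465447801672
```

The fingers stand at (281,268), in front of the tube's downward part. The outer legs of the gripper end at z≈303, above the tube. I'll check the tip height.

Run:
```python
from h import *
a=cv2.imread('pics/side1.png')[185:235,285:350]; cv2.imwrite('pics/v2.png',cv2.resize(a,None,fx=10,fy=10,interpolation=2))
```

```text
(no output)
```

View pics/v2.png

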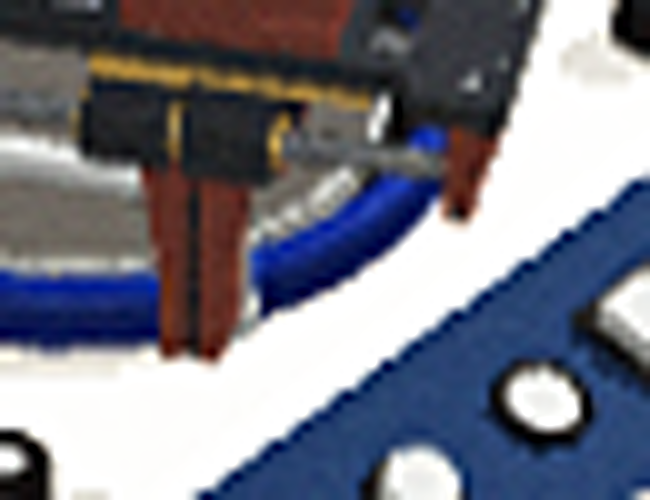

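```bash
cat >> h.py <<'E'
def arc(phis,z=230,d=16,piv=(647,209)):
    return [(piv[0]-165*np.cos(f)-d*np.sin(f),piv[1]-165*np.sin(f)+d*np.cos(f),z,90+np.degrees(f)) for f in phis]
E
python3 - <<'E'
from h import *
rows(arc([.44,.48,.51,.54,.57,.61,.66,.72,.78,.84,.90,.96]))
E
```

```text
[-0.0513, 0.0049, 0.0069] 0.0285
[-0.0731, 0.0012, 0.0069] 0.0158
[-0.0895, -0.0009, 0.0069] 0.0062
[-0.106, -0.0026, 0.0069] -0.0033
[-0.1225, -0.0038, 0.0069] -0.0129
[-0.1446, -0.0046, 0.0069] -0.0256
[-0.1722, -0.0044, 0.0069] -0.0415
[-0.2053, -0.0022, 0.0069] -0.0606
[-0.2382, 0.0018, 0.0069] -0.0797
[-0.2708, 0.0079, 0.0069] -0.0988
[-0.303, 0.0159, 0.0069] -0.1179
[-0.3346, 0.0258, 0.0069] -0.137
```

Emit:
apply_moves --pt "-0.05 0.005 0.005" --pt "-0.073 0.001 0.005" --pt "-0.09 -0.001 0.005" --pt "-0.106 -0.003 0.005" --pt "-0.122 -0.004 0.005" --pt "-0.145 -0.005 0.005" --pt "-0.172 -0.004 0.005" --pt "-0.205 -0.002 0.005" --pt "-0.238 0.002 0.005" --pt "-0.238 0.002 0.005" --yaw '[0.028,0.016,0.006,-0.003,-0.013,-0.026,-0.042,-0.061,-0.08,-0.08]' --claw '[0,0,0,0,0,0,0,0,0,0]'

```text
time: 4.2
tool_pos: [518.0, 104.1, 229.6]
orientation: [[-0.703, 0.711, 0.001], [0.711, 0.703, -0.0], [-0.001, 0.001, -1.0]]
ft_force: [0.4, 0.7, -1.2]
finger_gap: 0.6
finger_force: 0.0
```

Run:
```python
from h import *
c=snap('side','side2');
a=cv2.imread('pics/side2.png')[130:255,210:360]; cv2.imwrite('pics/v3.png',cv2.resize(a,None,fx=4,fy=4,interpolation=2))
rows(arc([.78,.84,.9,.96,1.02,1.08,1.14,1.20,1.26,1.32,1.38,1.44,1.5,1.55,1.58]))
```

```text
[-0.0016, 0.0014, -0.0016] -0.0001
[-0.0347, -0.0008, -0.0016] -0.0192
[-0.0678, -0.001, -0.0016] -0.0383
[-0.1009, 0.0007, -0.0016] -0.0574
[-0.1339, 0.0045, -0.0016] -0.0765
[-0.1665, 0.0102, -0.0016] -0.0956
[-0.1988, 0.0179, -0.0016] -0.1147
[-0.2305, 0.0275, -0.0016] -0.1338
[-0.2616, 0.039, -0.0016] -0.1529
[-0.292, 0.0523, -0.0016] -0.172
[-0.3215, 0.0674, -0.0016] -0.1911
[-0.35, 0.0843, -0.0016] -0.2102
[-0.3775, 0.1028, -0.0016] -0.2293
[-0.3995, 0.1195, -0.0016] -0.2452
[-0.4123, 0.1301, -0.0016] -0.2547
```

View pics/v3.png

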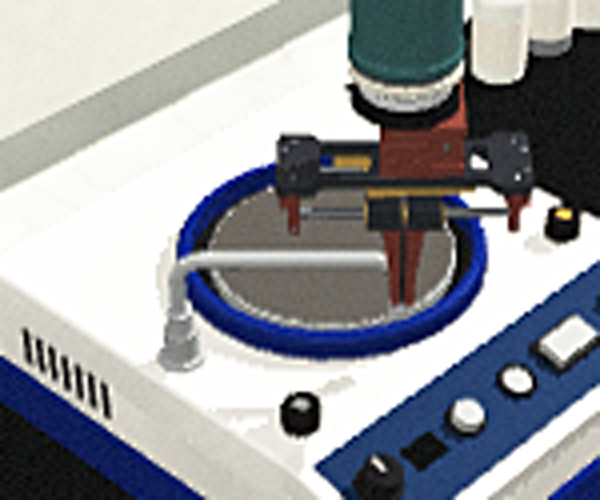

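The tube now runs from (185,265) to (385,262) and the fingers stand in front of its downward part, so the spout is following them. I'll carry on round the arc.

Emit:
apply_moves --pt "-0.035 -0.001 0" --pt "-0.068 -0.001 0" --pt "-0.101 0.001 0" --pt "-0.134 0.005 0" --pt "-0.167 0.01 0" --pt "-0.199 0.018 0" --pt "-0.231 0.028 0" --pt "-0.262 0.039 0" --pt "-0.292 0.052 0" --pt "-0.322 0.067 0" --pt "-0.35 0.084 0" --pt "-0.35 0.084 0" --yaw '[-0.019,-0.038,-0.057,-0.077,-0.096,-0.115,-0.134,-0.153,-0.172,-0.191,-0.21,-0.21]' --claw '[0,0,0,0,0,0,0,0,0,0,0,0]'

```text
time: 5.75
tool_pos: [609.6, 47.9, 229.1]
orientation: [[-0.991, 0.131, 0.0], [0.131, 0.991, 0.0], [-0.0, 0.0, -1.0]]
ft_force: [0.1, -0.4, -0.0]
finger_gap: 0.7
finger_force: 0.0
```

Run:
```python
from h import *
c=snap('side','side3');d=snap('scene','scene3')
a=cv2.imread('pics/side3.png')[140:240,220:320]; b=cv2.imread('pics/scene3.png')[140:240,300:400]
cv2.imwrite('pics/v4.png',np.hstack([cv2.resize(q,None,fx=4,fy=4,interpolation=2) for q in(a,b)]))
rows(arc([1.44,1.48,1.52,1.55,1.58,1.6]))
```

```text
[-0.0018, -0.0018, -0.0028] -0.0002
[-0.0238, -0.0035, -0.0028] -0.0129
[-0.0459, -0.0043, -0.0028] -0.0256
[-0.0625, -0.0043, -0.0028] -0.0352
[-0.0791, -0.0038, -0.0028] -0.0447
[-0.0901, -0.0032, -0.0028] -0.0511
```

View pics/v4.png

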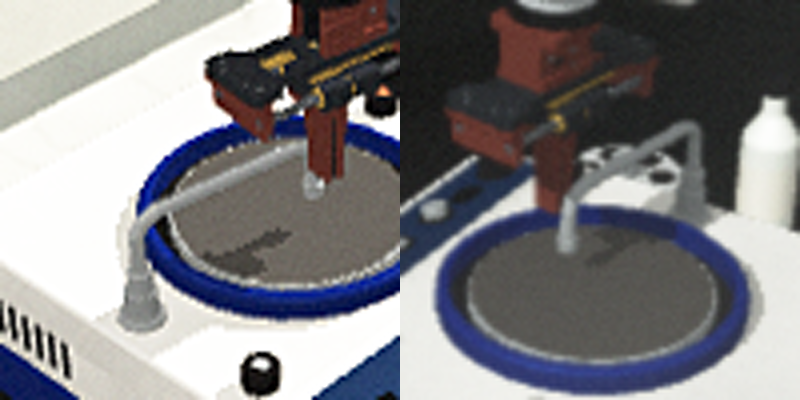

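The nozzle's lower end is at (313,195) in the left crop and (568,250) in the right one, still a little short of the disc's centre.

Run:
```python
from h import *
c,d=load('side3'),load('scene3')
print(onz(c,313/4+220,195/4+140,212),onz(d,168/4+300,250/4+140,212))
```

```text
[621.4459586   48.01500605 212.        ] [632.69822601  40.96304467 212.        ]
```

Emit:
apply_moves --pt "-0.024 -0.003 0" --pt "-0.046 -0.004 0" --pt "-0.062 -0.004 0" --pt "-0.076 -0.004 0" --pt "-0.076 -0.004 0" --pt "-0.076 -0.004 0" --yaw '[-0.013,-0.026,-0.035,-0.043,-0.043,-0.043]' --claw '[0,0,0,0,0,0]'

```text
time: 6.6
tool_pos: [631.9, 43.4, 229.2]
orientation: [[-1.0, -0.005, 0.001], [-0.005, 1.0, -0.0], [-0.001, -0.0, -1.0]]
ft_force: [0.6, -0.1, -0.0]
finger_gap: 0.5
finger_force: 0.0
```

Run:
```python
from h import *
c=snap('side','side4');d=snap('scene','scene4')
a=cv2.imread('pics/side4.png')[140:240,220:320]; b=cv2.imread('pics/scene4.png')[140:240,300:400]
cv2.imwrite('pics/v5.png',np.hstack([cv2.resize(q,None,fx=4,fy=4,interpolation=2) for q in(a,b)]))
```

```text
(no output)
```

View pics/v5.png

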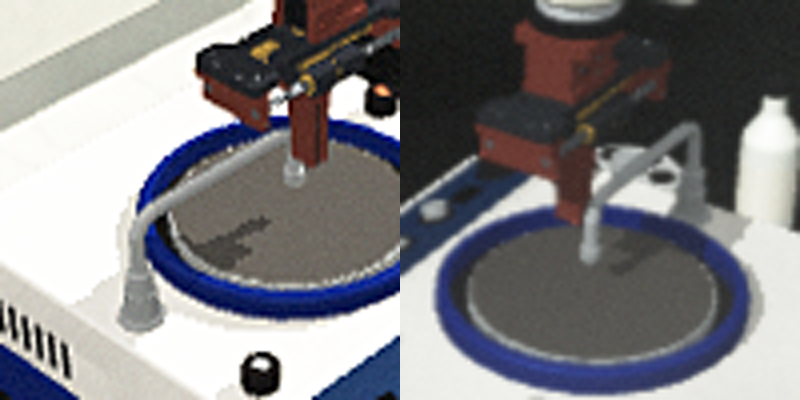

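The nozzle's lower end is now at (293,187) on the left and (590,263) on the right.

Run:
```python
from h import *
c,d=load('side4'),load('scene4')
print(onz(c,293/4+220,187/4+140,212),onz(d,190/4+300,263/4+140,212))
rows([(600,43,229,180),(600,43,300,180),(453,-20,300,180),(453,-20,190,180)])
```

```text
[640.19379052  51.55901829 212.        ] [657.31194628  34.4772217  212.        ]
[0.106, -0.001, 0.0005] 0.0015
[0.106, -0.001, -0.2362] 0.0015
[0.597, -0.2086, -0.2362] 0.0015
[0.597, -0.2086, 0.1305] 0.0015
```

Emit:
apply_moves --pt "0.04 0 0" --pt "0.12 0 0" --pt "0.15 0 -0.12" --pt "0.3 -0.08 -0.2" --pt "0.45 -0.16 -0.2" --pt "0.595 -0.209 -0.2" --pt "0.595 -0.209 -0.1" --pt "0.595 -0.209 0.05" --pt "0.595 -0.209 0.13" --pt "0.595 -0.209 0.13" --pt "0.595 -0.209 0.13" --yaw '[0,0,0,0,0,0,0,0,0,0,0]' --claw '[0,0,0,0,0,0,0,0,0,0,0]'

```text
time: 8.07
tool_pos: [453.9, -20.1, 191.0]
orientation: [[-1.0, -0.005, 0.001], [-0.005, 1.0, -0.0], [-0.001, -0.0, -1.0]]
ft_force: [0.9, 0.1, 0.2]
finger_gap: 0.4
finger_force: 0.0
```

Run:
```python
from h import *
s=robot.get_state();print(s['tool_pos'],s['ft_force'])
c=snap('side','side5');d=snap('scene','scene5')
a=cv2.imread('pics/side5.png')[150:250,290:390]; b=cv2.imread('pics/scene5.png')[150:250,250:350]
cv2.imwrite('pics/v6.png',np.hstack([cv2.resize(q,None,fx=4,fy=4,interpolation=2) for q in(a,b)]))
```

```text
[453.87998903 -20.11728018 191.04957258] [0.9473142  0.05209343 0.22371215]
```

View pics/v6.png

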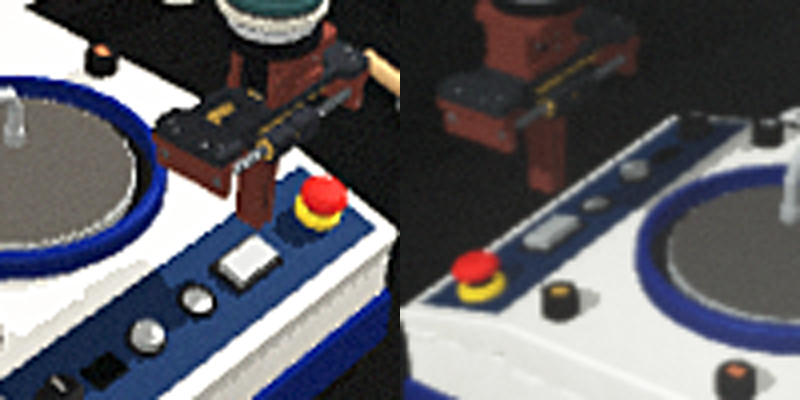

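The fingertip is at (255,222) left and (545,190) right; the key cap is at (248,260) and (553,232).

Run:
```python
from h import *
for n,(ox,oy),t,k in(('side5',(290,150),(255,220),(248,260)),('scene5',(250,150),(145,190),(153,232))):
    c=load(n)
    for p in((453.9,-20.1,183),(456.3,-20.6,166.6)):
        u=proj(c,p);print(n,p,(u[0]-ox)*4,(u[1]-oy)*4)
    print(onz(c,ox+t[0]/4,oy+t[1]/4,183),onz(c,ox+k[0]/4,oy+k[1]/4,166.6))
```

```text
side5 (453.9, -20.1, 183) 249.39348410653815 238.0975753815428
side5 (456.3, -20.6, 166.6) 246.00478334166246 252.70955998636748
[465.0000501 -40.4884721 183.       ] [449.5383943  -14.83662349 166.6       ]
scene5 (453.9, -20.1, 183) 145.2172739998923 206.95939079037362
scene5 (456.3, -20.6, 166.6) 147.96748727397608 224.84023857853776
[436.8493963    0.98541667 183.        ] [466.61367745 -26.90230086 166.6       ]
```

Emit:
apply_moves --pt "0 0 0.02" --pt "0 0 0.035" --pt "0 0 0.045" --pt "0 0 0.05" --pt "0 0 0.05" --yaw '[0,0,0,0,0]' --claw '[0,0,0,0,0]'

```text
time: 8.8
tool_pos: [453.4, -20.0, 174.9]
orientation: [[-1.0, -0.005, -0.0], [-0.005, 1.0, 0.0], [0.0, 0.0, -1.0]]
ft_force: [0.3, 0.6, -0.1]
finger_gap: 0.3
finger_force: 0.0
```

Emit:
apply_moves --pt "0 0 0.004" --pt "0 0 0.008" --pt "0 0 0.008" --yaw '[0,0,0]' --claw '[0,0,0]'

```text
time: 9.18
tool_pos: [453.5, -20.0, 172.6]
orientation: [[-1.0, -0.005, -0.0], [-0.005, 1.0, 0.0], [0.0, 0.0, -1.0]]
ft_force: [0.0, 0.5, 0.7]
finger_gap: 0.1
finger_force: 0.0
```

Emit:
apply_moves --pt "0 0 0.004" --pt "0 0 0.007" --pt "0 0 0.007" --yaw '[0,0,0]' --claw '[0,0,0]'

```text
time: 9.55
tool_pos: [453.4, -20.0, 170.5]
orientation: [[-1.0, -0.005, -0.0], [-0.005, 1.0, 0.0], [0.0, 0.0, -1.0]]
ft_force: [1.3, 0.8, -0.0]
finger_gap: 0.5
finger_force: 0.0
```

Emit:
apply_moves --pt "0 0 0.004" --pt "0 0 0.007" --pt "0 0 0.007" --yaw '[0,0,0]' --claw '[0,0,0]'

```text
time: 9.93
tool_pos: [453.4, -20.0, 168.4]
orientation: [[-1.0, -0.005, -0.0], [-0.005, 1.0, 0.0], [0.0, 0.0, -1.0]]
ft_force: [0.6, 0.4, 1.4]
finger_gap: 0.8
finger_force: 0.0
```

```bash
cat > f.py <<'E'
from h import *
F=[]
for i in range(6):
    c=robot.read_camera('side'); s=robot.get_state(); F.append(s['ft_force'])
print(np.mean(F,0).round(2),np.std(F,0).round(2),s['tool_pos'].round(2),s['time'])
cv2.imwrite('pics/f.png',cv2.resize(c['img'][170:230,320:400,::-1],None,fx=8,fy=8,interpolation=2))
E
python3 f.py
```

```text
[-0.    0.21 -0.07] [0.32 0.55 0.5 ] [453.56 -20.04 168.49] 10.225
```

View pics/f.png

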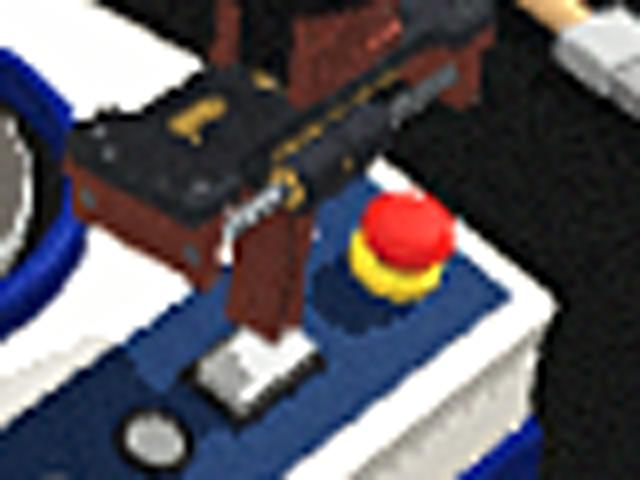

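That view shows the tip over the cap at (270,335), still clear of it, and the averaged force of 0 N agrees. It was also my 11th picture, one over the limit of 10. I'll view no more and go by force from here.

Emit:
apply_moves --pt "0 0 0.004" --pt "0 0 0.008" --pt "0 0 0.008" --yaw '[0,0,0]' --claw '[0,0,0]'

```text
time: 10.6
tool_pos: [453.4, -20.0, 165.9]
orientation: [[-1.0, -0.005, -0.0], [-0.005, 1.0, 0.0], [0.0, 0.0, -1.0]]
ft_force: [-0.2, -0.7, 0.6]
finger_gap: -0.1
finger_force: 0.0
```

```bash
python3 f.py
```

```text
[-0.16  0.11  0.11] [0.37 0.29 0.28] [453.57 -20.04 166.11] 10.9
```

Emit:
apply_moves --pt "0 0 0.003" --pt "0 0 0.006" --pt "0 0 0.006" --yaw '[0,0,0]' --claw '[0,0,0]'

```text
time: 11.28
tool_pos: [453.4, -20.0, 164.2]
orientation: [[-1.0, -0.005, -0.0], [-0.005, 1.0, 0.0], [0.0, 0.0, -1.0]]
ft_force: [-0.4, 0.1, 0.6]
finger_gap: 0.8
finger_force: 0.0
```

```bash
python3 f.py
```

```text
[ 0.22  0.13 -0.18] [0.44 0.39 0.35] [453.57 -20.05 164.29] 11.575
```

Emit:
apply_moves --pt "0 0 0.003" --pt "0 0 0.006" --pt "0 0 0.006" --yaw '[0,0,0]' --claw '[0,0,0]'

```text
time: 11.95
tool_pos: [453.4, -20.0, 162.4]
orientation: [[-1.0, -0.005, -0.0], [-0.005, 1.0, 0.0], [0.0, 0.0, -1.0]]
ft_force: [-0.3, 0.4, 1.5]
finger_gap: 0.5
finger_force: 0.0
```

```bash
python3 f.py
```

```text
[-0.07 -0.05  0.02] [0.49 0.6  0.41] [453.55 -20.04 162.48] 12.25
```

Emit:
apply_moves --pt "0 0 0.003" --pt "0 0 0.006" --pt "0 0 0.006" --yaw '[0,0,0]' --claw '[0,0,0]'

```text
time: 12.62
tool_pos: [453.4, -20.0, 160.5]
orientation: [[-1.0, -0.005, -0.0], [-0.005, 1.0, 0.0], [0.0, 0.0, -1.0]]
ft_force: [0.6, 0.6, -0.8]
finger_gap: 0.6
finger_force: 0.0
```

```bash
python3 f.py
```

```text
[0.22 0.26 0.1 ] [0.59 0.24 0.54] [453.56 -20.03 160.69] 12.925
```

```bash
cat > t.py <<'E'
from h import *
def tip(c,guess):
    im=c['img'].astype(int); m=(im[...,0]>45)&(im[...,0]<150)&(im[...,0]>1.6*im[...,1])&(im[...,0]>1.6*im[...,2])&(im[...,2]<70)
    u,v=[int(round(q)) for q in guess]; m[:, :u-14]=0; m[:,u+14:]=0; m[v+12:]=0; m[:v-30]=0
    n,l,st,ce=cv2.connectedComponentsWithStats(m.astype(np.uint8))
    for i in range(1,n):
        if st[i,4]>15:
            r=np.where(l==i); b=r[0].max(); print('blob area',st[i,4],'bottom rows',[(int(k),int(r[1][r[0]==k].min()),int(r[1][r[0]==k].max())) for k in range(b-5,b+1)])
p=robot.get_state()['tool_pos']
for n in('side','scene'):
    c=robot.read_camera(n); g=proj(c,p+[0,0,-8]); print(n,np.round(g,1),'corners',[np.round(proj(c,p+[a,b,-8]),1).tolist() for a in(-10,10) for b in(-13,13)])
    tip(c,g)
E
python3 t.py
```

```text
side [351.8 217.1] corners [[356.9, 216.6], [351.6, 220.4], [351.9, 213.7], [346.7, 217.5]]
blob area 55 bottom rows [(202, 338, 346), (203, 338, 346), (204, 340, 346), (205, 341, 346), (206, 343, 346), (207, 344, 345)]
blob area 121 bottom rows [(208, 348, 357), (209, 348, 356), (210, 348, 356), (211, 348, 356), (212, 350, 355), (213, 353, 354)]
scene [286.6 209.4] corners [[281.8, 210.2], [286.7, 206.8], [286.5, 212.1], [291.4, 208.6]]
blob area 35 bottom rows [(191, 273, 278), (192, 273, 278), (193, 273, 278), (194, 273, 277), (195, 274, 277), (196, 277, 277)]
blob area 24 bottom rows [(192, 286, 287), (193, 284, 287), (194, 284, 285), (195, 286, 288), (196, 286, 287), (197, 286, 288)]
blob area 26 bottom rows [(199, 283, 283), (200, 283, 288), (201, 283, 288), (202, 283, 287), (203, 283, 288), (204, 284, 287)]
```

Run:
```python
from h import *
s,c=load('side5'),load('scene5')
def tri(a,b):
    A=[];r=[]
    for p0,d in(ray(s,*a),ray(c,*b)):
        d=d/np.linalg.norm(d);M=np.eye(3)-np.outer(d,d);A.append(M);r.append(M@p0)
    return np.linalg.lstsq(np.vstack(A),np.hstack(r),rcond=None)[0].round(1)
k=tri((352,215),(288,208))
print(k, tri((352.5,212),(286,203.5)),tri((352.5,212),(286.5,204)))
```

```text
[456.6 -20.1 159.4] [451.7 -19.2 174.9] [453.1 -19.8 173.7]
```

Emit:
apply_moves --pt "0 0 0.003" --pt "0 0 0.006" --pt "0 0 0.009" --pt "0 0 0.009" --yaw '[0,0,0,0]' --claw '[0,0,0,0]'

```text
time: 13.52
tool_pos: [453.4, -20.0, 157.9]
orientation: [[-1.0, -0.005, -0.0], [-0.005, 1.0, 0.0], [0.0, 0.0, -1.0]]
ft_force: [0.9, -0.5, -0.9]
finger_gap: 0.5
finger_force: 0.0
```

```bash
python3 f.py
```

```text
[0.37 0.28 0.04] [0.3  0.6  0.51] [453.53 -20.04 158.  ] 13.825
```

Emit:
apply_moves --pt "0 0 0.003" --pt "0 0 0.006" --pt "0 0 0.006" --yaw '[0,0,0]' --claw '[0,0,0]'

```text
time: 14.2
tool_pos: [453.6, -20.0, 156.2]
orientation: [[-1.0, -0.005, 0.0], [-0.005, 1.0, 0.0], [-0.0, 0.0, -1.0]]
ft_force: [0.7, -0.5, 0.4]
finger_gap: 0.5
finger_force: 0.6
```

```bash
python3 f.py
```

```text
[-0.04  0.01  1.21] [0.29 0.2  0.55] [453.62 -20.05 156.21] 14.5
```

Contact begins at TCP z ≈ 156.2.

Emit:
apply_moves --pt "0 0 0.003" --pt "0 0 0.006" --pt "0 0 0.006" --yaw '[0,0,0]' --claw '[0,0,0]'

```text
time: 14.88
tool_pos: [454.0, -20.1, 154.5]
orientation: [[-1.0, -0.005, 0.001], [-0.005, 1.0, 0.0], [-0.001, 0.0, -1.0]]
ft_force: [0.8, 0.5, 2.8]
finger_gap: 0.8
finger_force: 1.3
```

```bash
python3 f.py
```

```text
[0.95 0.37 3.06] [0.26 0.47 0.67] [453.91 -20.07 154.53] 15.175
```

Emit:
apply_moves --pt "0 0 0.003" --pt "0 0 0.006" --pt "0 0 0.006" --yaw '[0,0,0]' --claw '[0,0,0]'

```text
time: 15.55
tool_pos: [453.8, -20.1, 152.6]
orientation: [[-1.0, -0.005, 0.0], [-0.005, 1.0, 0.0], [-0.0, 0.0, -1.0]]
ft_force: [1.0, -0.2, 5.0]
finger_gap: 0.2
finger_force: 1.8
```

```bash
python3 f.py
```

```text
[ 1.85 -0.02  4.05] [0.35 0.61 0.23] [453.61 -20.09 152.62] 15.85
```

Emit:
apply_moves --pt "0 0 0.003" --pt "0 0 0.005" --pt "0 0 0.005" --pt "0 0 0.005" --yaw '[0,0,0,0]' --claw '[0,0,0,0]'

```text
time: 16.35
tool_pos: [453.7, -20.1, 151.1]
orientation: [[-1.0, -0.005, 0.0], [-0.005, 1.0, 0.0], [-0.0, 0.0, -1.0]]
ft_force: [3.3, 0.6, 5.0]
finger_gap: 0.3
finger_force: 2.1
```

```bash
python3 f.py
```

```text
[ 1.89 -0.09  4.85] [0.5  0.39 0.41] [453.71 -20.1  151.15] 16.65
```

The normal force is about 5.2 N and the geometry gives about 5 mm of travel, so the key is well down. Now I'll release it and withdraw.

Emit:
apply_moves --pt "0 0 -0.02" --pt "0 0 -0.06" --pt "0 0 -0.2" --pt "0 0 -0.4" --pt "0 0 -0.55" --pt "0 0 -0.55" --pt "0 0 -0.55" --pt "0 0 -0.55" --yaw '[0,0,0,0,0,0,0,0]' --claw '[0,0,0,0,0,0,0,0]'

```text
time: 17.65
tool_pos: [452.1, -19.8, 314.4]
orientation: [[-1.0, -0.005, -0.004], [-0.005, 1.0, 0.001], [0.004, 0.001, -1.0]]
ft_force: [0.2, 0.4, -0.1]
finger_gap: -0.0
finger_force: 0.0
```

Run:
```python
from h import *
a=load('scene5')['img'].astype(int)
for n in('scene','side'):
    b=snap(n,n+'9')['img'].astype(int); o=load(n+'5')['img'].astype(int)
    r=(slice(165,215),slice(430-0,460)) 
    y,x=(slice(185,210),slice(440,460)) if 0 else ((slice(170,215),slice(330,470)) if n=='scene' else (slice(150,250),slice(210,320)))
    print(n,(np.abs(b-o).max(2)[y,x]>60).sum())
print(robot.get_state()['tool_pos'],robot.get_state()['ft_force'])
print(robot.close_job())
```

```text
scene 13
side 20
[452.56605109 -19.87524633 314.6804719 ] [ 0.30736669 -0.30447843 -0.11813057]
the job is handed in; nothing more can be done
None
```

The job is handed in with no verdict returned: the spout was pushed to within about 5 mm of the disc's centre by camera, the water key was pressed about 5 mm at about 5 N and released, and the hand was withdrawn; I viewed 11 pictures, one over the limit of 10.

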